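# Crack a stuck glaze-jar lid in the bench locking clamp

### The arm

A 6-joint arm with a two-finger parallel gripper is mounted at the origin on the work surface; the furniture and walls round the work are solid. World frame = base frame: x ahead of the robot, y to its left, z up, the work surface at z = 0. Lengths are in mm, angles in rad, forces in N, time in s.
With the tool pointing down it reaches from about 350 to 975 mm from the base axis. Payload 7.1 kg.
Tool frame: the origin (TCP) lies between the finger pads, 19 mm behind the fingertips; this is the grasp point; z points along the fingers, y is the line along which they close (so a half turn about z gives the same grasp; the last joint's range is limited). The gripper opens to 88 mm and grips with 3 to 60 N. Pads are 20 mm wide; open, the fingers measure 115 mm over their backs; the gripper's body (75 mm by 178 mm) begins 61 mm behind the grasp point.
Start: joints at [1.229, 0.423, 1.63, -0, 1.089, -0.019], TCP at [198.233, 592.713, 241.375] pointing down, gripper open.
Joint ranges: [-3, 3], [-0.9, 2.11], [0.09, 2.58], [-1.31, 4.45], [0.11, 2.69], [-2.54, 2.54]. Speed limits (rad/s): [2.39, 2.39, 3.01, 3.14, 3.14, 3.14].

### API

Orientations are given as a rotation vector (axis times angle).
In Python, from workcell import ctrl gives the robot as it stands.
- The arm moves only by the shell command python3 jog.py FILE [OPENING], which reads ROWS from the file FILE. ROWS is a JSON list of rows, 1 to 5 of them, each of 6 numbers: dx, dy, dz in units of 50 mm, then a rotation vector rx, ry, rz in rad; each row shifts and turns the commanded pose from where the row before left it, along the tool's axes as they then stand; what a row does not reach is not made up. A row lasts 1/12 s, in which the tool goes at most 41.7 mm and 0.125 rad, less where a joint would pass 70% of its speed; a pose out of reach is approached as far as the arm can. OPENING is the finger opening in mm, set as the command begins (- or left out keeps the last). The fingers move at their own pace and stop on an object; the grip force is fixed at half the most. Time passes only in rows, so rows that do not move let the fingers close. It prints the time, the measured TCP pose, the force, the opening and the grip force at its end. Input that does not fit is refused with a message, and nothing moves.
- ctrl.get_obs(): the state, without advancing time (a new reading comes with each control period).
- ctrl.get_image(name): name is "side" or "top" or "wrist"; returns a dict with "img" (420x560x3 uint8, red, green, blue), "fx", "fy", "cx", "cy" (pixels), "R" (3x3) and "t" (3): a world point X has camera coordinates R X + t. Camera axes: x right, y down, z forward; pixel columns grow to the right and rows downward; lengths in mm; the calibration is good to about 2 mm. A picture is of the moment at which its call begins. There is no depth.
- ctrl.close_job(): hands the job in; it is judged then, once.
The state is a dict: "t": time; "qpos": joint angles; "qvel": joint speeds; "joint_torque": joint torques, N m; "ee_pos": TCP position; "orientation": TCP orientation; "ft_force": force on the tool from outside, world axes, zero at the start; "moment": the same for the moment, N m; "width": finger opening in mm; "grasp_force": force on a finger pad.
Only numpy, scipy, OpenCV 4.12 (cv2) and the standard library are available. Lean on these libraries where they do the work, as an engineer would, in place of code of your own. Each camera call takes 0.05 s, during which the arm holds its last target. There are 200 camera calls.

### The job

The lid of the glaze jar standing in the clamping fixture has dried on. Press the clamp's handle down over centre so that it locks the jar into the V-block, turn the lid about a sixth of a turn anticlockwise to break it loose (leave it on the jar), then flick the release lever under the handle so that the clamp springs open and the jar stands free and upright in the fixture, without disturbing the pots and tools around it.

Things in the scene. Friction and masses are not known exactly. Their poses are not given: they have to be found in the camera images.
- clamp_base: Fixture: plywood board 96 x 330 x 15 mm fixed to the table, with a wooden V-block (top 67 mm above the table) at its -y end and a steel push clamp (side plates 33 mm wide over all, up to 78 mm high). Origin on the table, on the board's centre line, 50 mm to +y of its middle; x across the board, y along it (from V-block and jar to handle), z up.
- handle_pivot (a point): Pivot of the clamp handle, 62 mm above the table; the handle swings about the x axis of clamp_base in the upright plane through the board's centre line.
- handle_grip (a point): Point on the centre line of the handle's round rubber grip (24 mm thick), 150 mm from the pivot; the grip ends 30 mm beyond it. Open, the handle stands at 79 degrees above the table, leaning to +y of clamp_base; locked, it points to +y and rises at 22 degrees. Pressing it takes under 10 N at the grip.
- clamp_handle (a joint): Angle of the clamp handle, rad: 0 open (upright; springs hold it there), 0.91 on dead centre, 0.995 locked against its stop. Past dead centre it stays locked when let go. Freed by the release lever it springs back to 0.
- clamp_pad: Rubber-faced pad on the clamp's plunger, 34 x 30 mm, 62 mm above the table. It moves about 19 mm to -y of clamp_base as the handle closes and presses the jar into the V-block with about 50 N. Open, it stands 5 to 15 mm from the jar.
- lever_tab (a point): Middle of the top of the thumb tab (24 mm across the board, 22 mm along y of clamp_base) at the end of the release lever, 40 mm above the table at y = +170 mm of clamp_base, right under the end of the locked handle (end at y = +177 mm, its underside about 75 mm above the tab): a tool pointing straight down does not fit; reach in from the +y end tilted about 45 degrees.
- release_lever (a joint): Angle of the release lever, rad: 0 at rest (held by a spring), grows as its tab is pressed down, stop at 0.2 (the tab then is 16 mm lower). Pressing the tab with about 5 to 10 N to near the stop lifts the locked handle off centre; the clamp then springs open by itself.
- jar: White plastic glaze jar with a paper band, loose, 66 mm diameter, 66 mm high to its shoulder, about 0.4 kg, standing on the board between pad and V-block. Origin: centre of its underside, 15 mm above the table; z up.
- lid_grip (a point): Point on the axis of the jar's grey ribbed screw lid (60 mm diameter, 23.5 mm high), 12 mm above the lid's lower edge and 93 mm above the table; grip the lid across its diameter from above. It turns about the jar's upright axis.
- lid (a joint): Turn of the lid on the jar, rad: 0 tight, grows anticlockwise seen from above, stop at 1.6. It takes about 0.4 N m to turn and stays where it is left; an unclamped jar turns along with it.
- jar_seat (a point): Point on the board (15 mm above the table) on the axis that the jar has when it is clamped in the V-block.
- water_cup: Bystander: small tan clay cup, 46 mm wide, 53 mm high, in front of the fixture; origin at the centre of its underside.
- slip_bowl: Bystander: small brown bowl, 60 mm wide, 42 mm high; origin at the centre of its underside.
- glaze_pot: Bystander: glaze pot, 61 mm wide, 49 mm high; origin at the centre of its underside.
- tile: Bystander: glaze test tile, 34 x 52 x 8 mm, lying flat; origin at the centre of its underside.
- rib: Bystander: wooden throwing rib, 40 x 104 x 8 mm, lying flat; origin at the centre of its underside.

How it is judged (in metres and radians):
On the way, in this order (a step that is already met when the one before it is completed fails the run):
1. the clamp handle is pressed past centre to its stop and the pad holds the jar in the V-block (value of joint clamp_handle above 0.95 rad and contact force between clamp_pad and jar above 20 N), for 0.3 s.
2. with the jar still clamped, the lid is turned loose (all of step 1 and value of joint lid above 0.8 rad), for 0.1 s.
3. the release lever is pressed while the handle is still down (value of joint release_lever above 0.07 rad and value of joint clamp_handle above 0.8 rad).
At the end, for the whole second after the job is handed in: The lid is turned more than 0.8 rad from tight and still on the jar; the clamp is open (handle back within 0.15 rad of upright, lever at rest, no pad on the jar); the jar stands upright (within 0.06 rad) and still in the fixture, within 15 mm of its clamped place (value of joint lid above 0.8 rad and value of joint clamp_handle below 0.15 rad and value of joint release_lever below 0.05 rad and contact force between clamp_pad and jar below 0.5 N and horizontal distance between jar and jar_seat below 0.015 m and angle between jar's own z axis and vertical below 0.06 rad and linear speed of jar below 0.01 m/s); the robot touches nothing.
It fails at once if a pot, cup, tile or tool standing by is disturbed (moved more than 25 mm) (distance of any of water_cup, slip_bowl, glaze_pot, tile, rib from where it was at the start of the episode above 0.025 m).
It fails at once if the jar is tipped or lifted out of the fixture (angle between jar's own z axis and vertical above 0.3 rad or height (world z) of jar above 0.035 m).
It also fails if it takes over 51 s, if anything falls off the work surface, if the arm or the gripper's body presses on something with over 40 N, if the wrist force passes 120 N, or if a joint passes its speed limit or range.

## Working session

There is one attempt and no reset: what is moved stays moved. The work goes in short steps, Python scripts to look and compute and a shell command to move; the robot and the scene stay as the last step left them, time stands still between calls to the robot, and variables do not carry over. Pictures are saved under pics/ and viewed, at most 10 in all, crops included, and the job is handed in when it is done.

```bash
ls; mkdir -p pics; python3 - <<'E'
from workcell import ctrl
import cv2,pickle
o=ctrl.get_obs();print({k:o[k] for k in('t','ee_pos','orientation','width')})
d={}
for n in("side","top"):
    d[n]=ctrl.get_image(n);cv2.imwrite(f"pics/{n}0.png",d[n]["img"][:,:,::-1])
    print(n,d[n]["R"],d[n]["t"],d[n]["fx"],d[n]["cx"],d[n]["cy"])
pickle.dump(d,open("d0.pkl","wb"))
E
```

```text
jog.py
pics
workcell.py
{'t': 0.0, 'ee_pos': array([198.05095725, 592.23688565, 240.61079475]), 'orientation': array([-5.04767361e-01, -3.10050030e+00,  2.35536249e-03]), 'width': 87.6734570958328}
side [[ 0.57898989 -0.81528974  0.008565  ]
 [-0.66968126 -0.48152356 -0.56538665]
 [ 0.46507818  0.32161733 -0.82478153]] [-321.23773286  376.89069096  901.80902132] 410.2615565947798 279.597716949796 206.1954212627439
top [[ 0.00976641 -0.99989204  0.01097808]
 [-0.98351568 -0.01158768 -0.18045118]
 [ 0.18055891 -0.00903475 -0.98352268]] [-69.18282736 468.53742735 911.16262725] 407.7075721769347 281.0870743282951 209.18454904653885
```
View pics/top0.png

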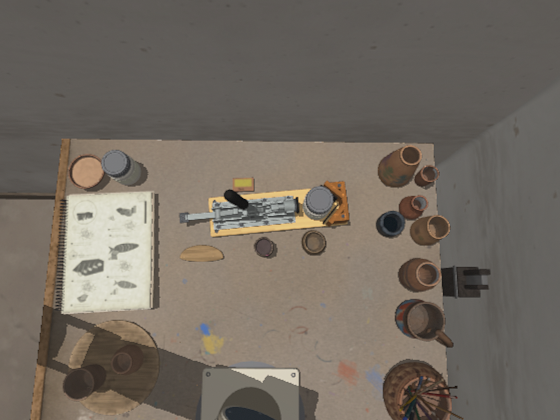

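View pics/side0.png

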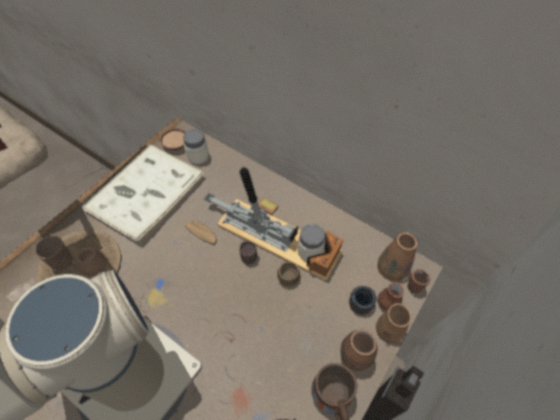

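The top view shows the yellow board from (208,215) to (350,205), the lid at (319,202), the grip top at (235,198) and the lever tab at (184,217). The bowls are at (265,247) and (313,242), the tile at (243,184) and the rib at (202,254). In the side view the lid is at (313,238) and the grip at (249,185). I'll take enlarged crops of both.

```bash
python3 - <<'E'
import cv2,pickle,numpy as np
d=pickle.load(open("d0.pkl","rb"))
a=d["top"]["img"][165:265,170:360][:,:,::-1];b=d["side"]["img"][160:285,195:350][:,:,::-1]
cv2.imwrite("pics/c1.png",cv2.resize(a,None,fx=4.2,fy=4.2,interpolation=3))
cv2.imwrite("pics/c2.png",cv2.resize(b,None,fx=4.8,fy=4.8,interpolation=3))
E
```

View pics/c1.png

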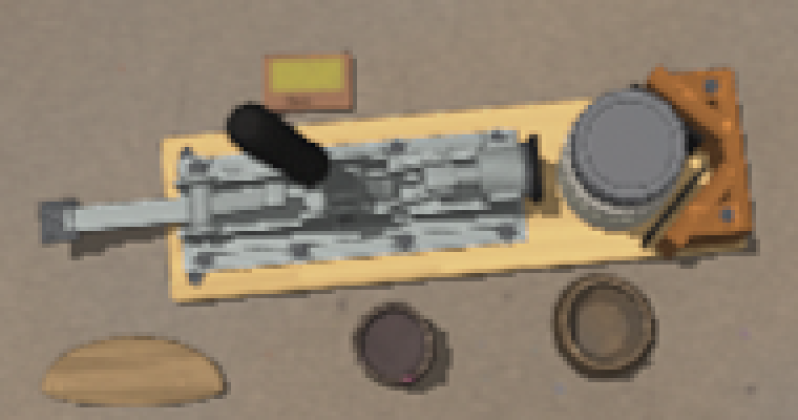

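View pics/c2.png

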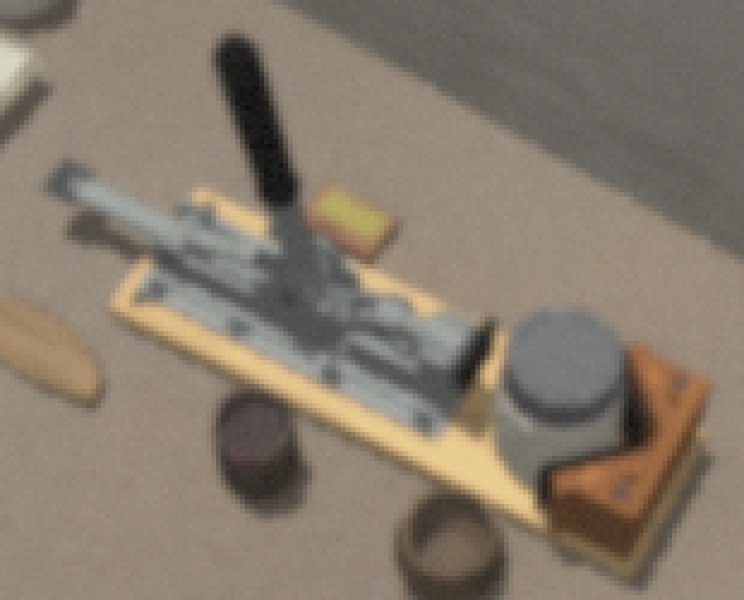

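Crop c1 (x4.2, offset 170,165) shows the lid top centred at about (631,148), the grip from (250,122) to (310,165) and the tab at (57,221). Crop c2 (x4.8, offset 195,160) shows the lid top at about (569,355), the grip end at (237,50) and the tab at (68,180). I'll triangulate these and find the board from its yellow mask.

```bash
cat > h.py <<'E'
import cv2,numpy as np
def ray(c,p):
    v=c["R"].T@np.array([(p[0]-c["cx"])/c["fx"],(p[1]-c["cy"])/c["fy"],1]);return -c["R"].T@c["t"],v/np.linalg.norm(v)
def plane(c,p,z):
    o,v=ray(c,p);return o+v*(z-o[2])/v[2]
def tri(*cp):
    A=0;b=0;L=[]
    for c,p in cp:
        o,v=ray(c,p);M=np.eye(3)-np.outer(v,v);A=A+M;b=b+M@o;L.append((M,o))
    X=np.linalg.solve(A,b);return X.round(1),[round(float(np.linalg.norm(M@(X-o))),1) for M,o in L]
def proj(c,X):
    q=c["R"]@np.asarray(X,float)+c["t"];return np.array([c["fx"]*q[0]/q[2]+c["cx"],c["fy"]*q[1]/q[2]+c["cy"]])
E
python3 - <<'E'
import pickle;from h import *
d=pickle.load(open("d0.pkl","rb"));T,S=d["top"],d["side"]
def blob(c,m,box):
    k=np.zeros(m.shape,np.uint8);x0,y0,x1,y1=box;k[y0:y1,x0:x1]=m[y0:y1,x0:x1]
    cs,_=cv2.findContours(k,0,1);return max(cs,key=cv2.contourArea).reshape(-1,2)
hs=lambda c:cv2.cvtColor(np.ascontiguousarray(c["img"]),cv2.COLOR_RGB2HSV).astype(int)
for n,c,by,bg,bl,bt in(("top",T,(200,180,355,240),(220,185,252,212),(303,183,336,216),(176,208,190,225)),("side",S,(210,190,345,285),(236,163,260,204),(295,220,330,250),(203,190,215,204))):
    h=hs(c);y=(h[:,:,0]>14)&(h[:,:,0]<28)&(h[:,:,1]>95)&(h[:,:,2]>150)
    P=np.array([plane(c,p,15)[:2] for p in blob(c,y,by)],np.float32);r=cv2.minAreaRect(P);print(n,"board",r,cv2.boxPoints(r).round(1).tolist())
    g=blob(c,h[:,:,2]<62,bg);print(" grip",cv2.minAreaRect(g),cv2.boxPoints(cv2.minAreaRect(g)).round(1).tolist())
    x=h[bl[1]:bl[3],bl[0]:bl[2]];print(" lid",end="");m=(h[:,:,1]<35)&(h[:,:,2]>85)&(h[:,:,2]<135);l=blob(c,m,bl);print(cv2.fitEllipse(l))
E
python3 - <<'E'
import pickle;from h import *
d=pickle.load(open("d0.pkl","rb"));T,S=d["top"],d["side"]
t=lambda x,y:(T,((x+.5)/4.2+169.5,(y+.5)/4.2+164.5));s=lambda x,y:(S,((x+.5)/4.8+194.5,(y+.5)/4.8+159.5))
for n,a,b in(("lidtop",t(631,148),s(569,352)),("tab",t(57,221),s(68,180)),("gripend",t(250,124),s(236,52)),("gripbase",t(310,165),s(281,195)),("vblock far corner",t(738,70),s(710,380)),("vblock near",t(752,246),s(632,555)),("board L far",t(163,142),s(200,190)),("board L near",t(172,300),s(115,305))):print(n,*tri(a,b))
for n,p,z in(("cup",t(397,345),40),("bowl",t(605,325),42),("tile",t(308,82),8),("ribL",t(42,380),8),("ribR",t(226,385),8)):print(n,plane(*p,z).round())
E
```

```text
top board ((443.62066650390625, -31.35791015625), (45.48219299316406, 274.8443908691406), 6.121401786804199) [[406.3999938964844, 102.9000015258789], [435.70001220703125, -170.39999389648438], [480.8999938964844, -165.60000610351562], [451.6000061035156, 107.69999694824219]]
 grip ((236.17999267578125, 199.25999450683594), (27.000001907348633, 11.400001525878906), 36.869895935058594) [[222.0, 195.6999969482422], [228.8000030517578, 186.60000610351562], [250.39999389648438, 202.8000030517578], [243.60000610351562, 211.89999389648438]]
 lid((319.5469055175781, 199.73036193847656), (25.044694900512695, 28.0582275390625), 165.4268798828125)
side board ((429.5914611816406, -34.085845947265625), (21.41870880126953, 272.9263916015625), 6.336933612823486) [[403.8999938964844, 100.4000015258789], [434.0, -170.89999389648438], [455.29998779296875, -168.5], [425.20001220703125, 102.69999694824219]]
 grip ((248.02511596679688, 185.29672241210938), (36.02084732055664, 7.861363410949707), 73.0724868774414) [[239.0, 169.1999969482422], [246.5, 166.89999389648438], [257.0, 201.39999389648438], [249.5, 203.6999969482422]]
 lid((312.1704406738281, 236.65997314453125), (24.105609893798828, 25.60445785522461), 138.91763305664062)
lidtop [ 479.8 -149.1  110.8] [1.6, 1.6]
tab [448.  163.8  40.7] [0.1, 0.1]
gripend [461.3  35.5 234.2] [0.5, 0.5]
gripbase [463.9  17.  128.9] [0.1, 0.1]
vblock far corner [ 529.3 -209.8   75.9] [0.8, 0.8]
vblock near [ 438.4 -222.5   38.7] [0.3, 0.3]
board L far [499.  111.   15.8] [0.5, 0.5]
board L near [408.9 101.6  13.9] [1.7, 1.7]
cup [381. -26.  40.]
bowl [ 393. -140.   42.]
tile [537.  30.   8.]
ribL [362. 175.   8.]
ribR [360.  71.   8.]
```

The triangulated tab and grip end fit the description: base at about (466.2,-7.8), +y direction (-0.107,0.994). Next I turn the tool to the fixture's axes and travel to above the handle.

Units first: shifts go in units of 50 mm. So -10 mm is -0.2.

```bash
cat > go.py <<'E'
import sys,numpy as np
from scipy.spatial.transform import Rotation as Ro
from workcell import ctrl
B=np.array([466.2,-7.8,0]);Y=np.array([-.1066,.9943,0]);X=np.array([.9943,.1066,0]);Z=np.array([0,0,1.])
def todo(local,pitch=0,yaw=0):
    """remaining shift/turn in tool axes to fixture-frame point; tool x=+y local, z down; pitch: tool z leans to -y; yaw ccw"""
    o=ctrl.get_obs();R=Ro.from_rotvec(o["orientation"]).as_matrix()
    G=(Ro.from_rotvec(Z*yaw)*Ro.from_rotvec(X*-pitch)*Ro.from_matrix(np.c_[Y,X,-Z])).as_matrix()
    P=B+X*local[0]+Y*local[1]+Z*local[2];e=o["ee_pos"]-B
    print("t",round(o["t"],2),"local",np.round([e@X,e@Y,e[2]],1),"todo",(R.T@(P-o["ee_pos"])).round(1),Ro.from_matrix(R.T@G).as_rotvec().round(3),"F",np.round(o["ft_force"],1),"w",round(o["width"],1),"q",np.round(o["qpos"],2))
if __name__=="__main__":
    a=[float(v) for v in sys.argv[1:]];todo(a[:3],*a[3:])
E
echo '[[0,0,-0.2,0,0,0.12],[0,0,-0.2,0,0,0.12],[0,0,-0.2,0,0,0.12],[0,0,-0.2,0,0,0.12],[0,0,-0.2,0,0,0.12]]' > next.json && python3 jog.py next.json 60
echo '[[0,0,0,0,0,0.12],[0,0,0,0,0,0.12],[0,0,0,0,0,0.12],[0,0,0,0,0,0.12],[0,0,0,0,0,0.06]]' > next.json && python3 jog.py next.json
python3 go.py 0 38.6 290
```

```text
t: 0.52
ee_pos: [198.1, 592.4, 291.3]
orientation: [1.407, 2.809, -0.002]
ft_force: [0.7, 0.4, 0.7]
width: 60.7
grasp_force: 0.0
t: 0.93
ee_pos: [198.2, 592.4, 290.9]
orientation: [2.105, 2.331, -0.001]
ft_force: [-0.8, -0.4, 1.1]
width: 59.9
grasp_force: 0.0
t 0.93 local [-202.5  625.4  290.9] todo [-585.8  205.5    1.3] [-0.     0.001 -0.005] F [-0.8 -0.4  1.1] w 59.9 q [ 1.23  0.37  1.59 -0.    1.18  1.13]
```

```bash

echo '[[-0.74,0.26,0,0,0,0],[-0.74,0.26,0,0,0,0],[-0.74,0.26,0,0,0,0],[-0.74,0.26,0,0,0,0],[-0.74,0.26,0,0,0,0]]' > next.json && python3 jog.py next.json >/dev/null
echo '[[-0.74,0.26,0,0,0,0],[-0.74,0.26,0,0,0,0],[-0.74,0.26,0,0,0,0],[-0.74,0.26,0,0,0,0],[-0.74,0.26,0,0,0,0]]' > next.json && python3 jog.py next.json >/dev/null
echo '[[-0.74,0.26,0,0,0,0],[-0.74,0.26,0,0,0,0],[-0.74,0.26,0,0,0,0],[0,0,0,0,0,0]]' > next.json && python3 jog.py next.json
python3 go.py 0 38.6 290
```

```text
t: 2.1
ee_pos: [420.1, 127.8, 291.4]
orientation: [2.103, 2.331, -0.001]
ft_force: [-0.7, -0.4, 1.4]
width: 59.8
grasp_force: 0.0
t 2.1 local [-31.4 139.7 291.4] todo [-101.    31.8    1.6] [ 0.001  0.002 -0.004] F [-0.7 -0.4  1.4] w 59.8 q [ 0.27  0.08  1.97 -0.    1.09  0.17]
```

```bash

echo '[[-0.68,0.22,0,0,0,0],[-0.68,0.22,0,0,0,0],[-0.66,0.2,0,0,0,0],[0,0,0,0,0,0]]' > next.json && python3 jog.py next.json
python3 go.py 0 38.6 209
python3 - <<'E'
from workcell import ctrl
import cv2,pickle
w=ctrl.get_image("wrist");cv2.imwrite("pics/w1.png",w["img"][:,:,::-1]);pickle.dump(w,open("w1.pkl","wb"))
from h import *
from go import *
for n,y,z in(("gripend",44.3,238.7),("grip",38.6,209),("tab",170,40),("lid",-142,104.5)):print(n,proj(w,B+Y*y+Z*z).round())
E
```

```text
t: 2.43
ee_pos: [462.5, 32.1, 291.4]
orientation: [2.101, 2.333, -0.001]
ft_force: [0.1, 0.4, 0.5]
width: 59.9
grasp_force: 0.0
t 2.43 local [  0.6  40.1 291.4] todo [-1.4 -0.6 82.4] [ 0.001  0.001 -0.002] F [0.1 0.4 0.5] w 59.9 q [ 0.04  0.12  1.92 -0.    1.1  -0.06]
gripend [277. 233.]
grip [277. 226.]
tab [276.  49.]
lid [277. 353.]
```

View pics/w1.png

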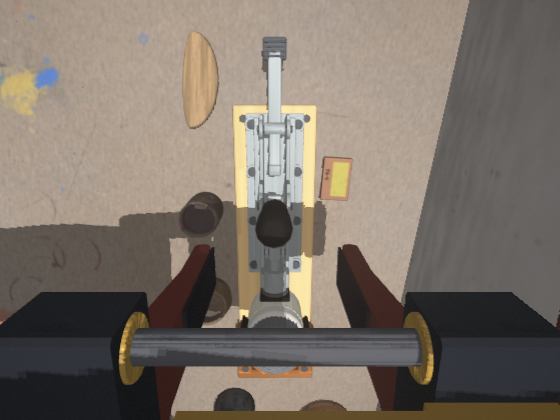

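The wrist view shows the grip cap at (274,222) and the tab at (275,48), against a predicted 276,49, so the frame is confirmed. I descend and grip the handle.

```bash

echo '[[0,-0.02,0.54,0,0,0],[-0.02,0,0.56,0,0,0],[0,0,0.54,0,0,0],[0,0,0,0,0,0]]' > next.json && python3 jog.py next.json
echo '[[0,0,0,0,0,0],[0,0,0,0,0,0],[0,0,0,0,0,0],[0,0,0,0,0,0],[0,0,0,0,0,0]]' > next.json && python3 jog.py next.json 15
python3 go.py 0 38.6 209
```

```text
t: 2.82
ee_pos: [456.2, 35.5, 205.3]
orientation: [-2.093, -2.334, 0.009]
ft_force: [-1.6, 0.1, -1.1]
width: 59.7
grasp_force: 0.0
t: 3.23
ee_pos: [460.6, 34.9, 210.6]
orientation: [2.097, 2.337, 0.003]
ft_force: [-0.5, -0.4, -0.4]
width: 30.4
grasp_force: 0.0
t 3.23 local [ -1.   43.  210.6] todo [-4.4  1.   1.6] [0.002 0.    0.001] F [-0.5 -0.4 -0.4] w 30.4 q [ 0.05  0.23  2.01  0.    0.91 -0.06]
```

```bash

echo '[[0,0,0,0,0,0],[0,0,0,0,0,0],[0,0,0,0,0,0]]' > next.json && python3 jog.py next.json
echo '[[0.22,0.04,0.06,0,0,0],[0.23,0,0.08,0,0,0],[0.24,0,0.1,0,0,0],[0.24,0,0.12,0,0,0],[0.22,0,0.14,0,0,0]]' > next.json && python3 jog.py next.json
echo '[[0.21,0,0.16,0,0,0],[0.19,0,0.18,0,0,0],[0.18,0,0.19,0,0,0],[0.16,0,0.21,0,0,0],[0.14,0,0.22,0,0,0]]' > next.json && python3 jog.py next.json
python3 go.py 0 149 118
```

```text
t: 3.48
ee_pos: [461.0, 34.8, 210.2]
orientation: [2.097, 2.337, 0.003]
ft_force: [1.9, 2.0, 5.6]
width: 23.0
grasp_force: 30.0
t: 3.9
ee_pos: [455.1, 92.3, 184.6]
orientation: [-2.098, -2.338, 0.002]
ft_force: [-1.4, -2.9, 3.9]
width: 22.8
grasp_force: 30.0
t: 4.32
ee_pos: [450.5, 136.3, 135.9]
orientation: [-2.098, -2.338, 0.001]
ft_force: [-0.6, -1.0, 1.6]
width: 23.0
grasp_force: 30.0
t 4.32 local [ -0.3 144.9 135.9] todo [ 4.1  0.3 17.9] [-0.001  0.     0.001] F [-0.6 -1.   1.6] w 23.0 q [0.27 0.37 2.04 0.   0.74 0.16]
```

```bash

echo '[[0.04,0,0.14,0,0,0],[0.02,0,0.14,0,0,0],[0.02,0,0.12,0,0,0],[0,0,0.08,0,0,0],[0,0,0,0,0,0]]' > next.json && python3 jog.py next.json
echo '[[0,0,0.06,0,0,0],[0,0,0,0,0,0]]' > next.json && python3 jog.py next.json
python3 go.py 0 149 118
```

```text
t: 4.73
ee_pos: [450.1, 142.0, 113.3]
orientation: [-2.098, -2.335, -0.003]
ft_force: [-10.4, 14.6, 23.3]
width: 23.2
grasp_force: 30.0
t: 4.9
ee_pos: [450.2, 141.6, 111.0]
orientation: [-2.098, -2.336, -0.003]
ft_force: [-12.0, 11.3, 31.1]
width: 23.1
grasp_force: 30.0
t 4.9 local [1.000e-01 1.503e+02 1.110e+02] todo [-1.2 -0.1 -7. ] [-0.    -0.003  0.   ] F [-12.   11.3  31.1] w 23.1 q [0.28 0.42 2.05 0.   0.68 0.17]
```

The upward force rose to 31 N, so the handle is on its stop. I open, lift and move toward the jar, stopping short to look.

```bash

echo '[[0,0,-0.06,0,0,0],[0,0,0,0,0,0],[0,0,0,0,0,0],[0,0,0,0,0,0],[0,0,0,0,0,0]]' > next.json && python3 jog.py next.json 75
echo '[[0,0,-0.6,0,0,0],[0,0,-0.8,0,0,0],[0,0,-0.8,0,0,0],[-0.6,0,-0.6,0,0,0],[-0.8,0,0,0,0,0]]' > next.json && python3 jog.py next.json
echo '[[-0.8,0,0,0,0,0],[-0.8,0,0,0,0,0],[-0.8,0,0,0,0,0],[-0.4,0,0,0,0,0],[0,0,0,0,0,0]]' > next.json && python3 jog.py next.json
python3 go.py 0 -60 250
python3 - <<'E'
from workcell import ctrl
import cv2,pickle,numpy as np
d={n:ctrl.get_image(n) for n in("wrist","side","top")};pickle.dump(d,open("d1.pkl","wb"))
T,S=d["top"]["img"],d["side"]["img"]
im=np.zeros((600,800,3),np.uint8)
a=cv2.resize(d["wrist"]["img"],(400,300));im[:300,:400]=a
im[:300,400:]=cv2.resize(T[165:265,170:303],(400,300));
im[300:,:400]=cv2.resize(S[180:285,195:335],(400,300));im[300:,400:]=cv2.resize(T[165:240,265:365],(400,300))
cv2.imwrite("pics/m1.png",im[:,:,::-1])
E
```

```text
t: 5.32
ee_pos: [450.3, 139.5, 111.9]
orientation: [-2.098, -2.337, 0.001]
ft_force: [-0.2, 0.2, -0.5]
width: 52.9
grasp_force: 0.0
t: 5.73
ee_pos: [461.4, 71.9, 257.4]
orientation: [2.09, 2.337, 0.013]
ft_force: [0.8, 0.3, 0.6]
width: 74.9
grasp_force: 0.0
t: 6.15
ee_pos: [473.4, -72.0, 251.6]
orientation: [2.103, 2.333, -0.001]
ft_force: [-0.6, 1.3, -0.1]
width: 74.8
grasp_force: 0.0
t 6.15 local [  0.3 -64.6 251.6] todo [ 4.6 -0.3  1.6] [ 0.     0.001 -0.003] F [-0.6  1.3 -0.1] w 74.8 q [-0.18  0.19  1.94 -0.    1.01 -0.28]
```

View pics/m1.png

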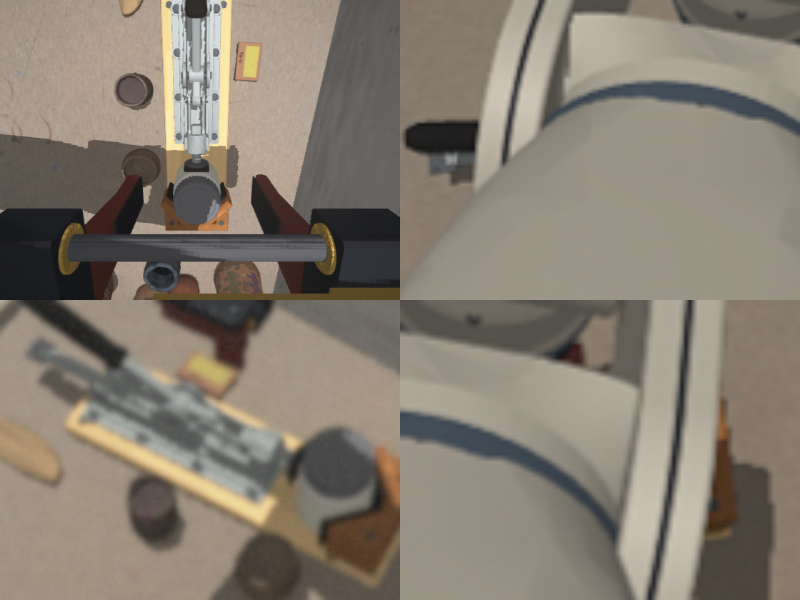

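The mosaic shows the handle down and locked and the pad on the jar. The lid top is centred at wrist (276,283) and side (313.3,234). The top view is blocked by the arm. I'll triangulate the lid from the other two.

```bash
python3 - <<'E'
import pickle;from h import *;from go import *
d=pickle.load(open("d1.pkl","rb"));W,S=d["wrist"],d["side"]
L=lambda P:np.round([(P-B)@X,(P-B)@Y,P[2]],1)
P,e=tri((W,(276,283)),(S,(313.0,234.8)));print(L(P),e)
print(L(plane(W,(276,283),104.5)),L(plane(S,(313,234.8),104.5)))
h=cv2.cvtColor(np.ascontiguousarray(W["img"]),cv2.COLOR_RGB2HSV);
b=h[225:330,225:330];m=((b[:,:,2]<105)&(b[:,:,1]<50)).astype(np.uint8)
m=cv2.morphologyEx(m,cv2.MORPH_CLOSE,np.ones((9,9)));m=cv2.morphologyEx(m,cv2.MORPH_OPEN,np.ones((13,13)))
c=max(cv2.findContours(m,0,1)[0],key=cv2.contourArea);(u,v),r=cv2.minEnclosingCircle(c);print("wrist circle",u+225,v+225,r,L(plane(W,(u+225,v+225),104.5)))
E
python3 go.py 0 -146 97
```

```text
[  -0.9 -143.2  102.8] [0.4, 0.4]
[  -1.2 -142.1  104.5] [  -1.5 -143.8  104.5]
wrist circle 262.416316986084 263.65062713623047 53.79463577270508 [ -13.  -123.2  104.5]
t 6.3 local [  0.  -60.7 251.4] todo [-8.530e+01  1.000e-01  1.544e+02] [-0.001 -0.001  0.   ] F [-0.   0.2  0. ] w 75.2 q [-0.17  0.19  1.94  0.    1.01 -0.28]
```

```bash

echo '[[-0.7,-0.02,0,0,0,0],[-0.7,0,0,0,0,0],[-0.24,0,0.6,0,0,0],[0,0,0.7,0,0,0],[0,0,0,0,0,0]]' > next.json && python3 jog.py next.json 86
python3 go.py -1 -143 97
```

```text
t: 6.72
ee_pos: [477.6, -148.3, 181.9]
orientation: [-2.092, -2.332, 0.006]
ft_force: [-0.6, 0.4, -0.5]
width: 85.8
grasp_force: 0.0
t 6.72 local [  -3.6 -140.9  181.9] todo [-2.5  3.3 84.8] [-0.008 -0.004  0.002] F [-0.6  0.4 -0.5] w 85.8 q [-0.32  0.33  1.94  0.    0.88 -0.43]
```

```bash

echo '[[0,0,0.6,0,0,0],[0,0,0.6,0,0,0],[0,0,0.48,0,0,0],[0,0,0,0,0,0],[0,0,0,0,0,0]]' > next.json && python3 jog.py next.json
python3 go.py -1 -143 97
```

```text
t: 7.13
ee_pos: [480.7, -148.7, 103.1]
orientation: [-2.095, -2.338, 0.001]
ft_force: [-0.3, 0.1, 0.5]
width: 86.3
grasp_force: 0.0
t 7.13 local [  -0.6 -141.7  103.1] todo [-1.3 -0.4  6.1] [-0.002 -0.001  0.003] F [-0.3  0.1  0.5] w 86.3 q [-0.32  0.46  1.98  0.    0.7  -0.43]
```

```bash

echo '[[-0.02,0,0.12,0,0,0],[0,0,0,0,0,0],[0,0,0,0,0,0],[0,0,0,0,0,0],[0,0,0,0,0,0]]' > next.json && python3 jog.py next.json 50
echo '[[0,0,0,0,0,0],[0,0,0,0,0,0],[0,0,0,0,0,0]]' > next.json && python3 jog.py next.json
python3 go.py -1 -143 97
```

```text
t: 7.55
ee_pos: [481.3, -151.3, 97.8]
orientation: [2.098, 2.338, 0.0]
ft_force: [-2.5, 0.7, 6.7]
width: 58.6
grasp_force: 29.2
t: 7.8
ee_pos: [481.2, -151.3, 97.8]
orientation: [2.098, 2.337, 0.0]
ft_force: [-2.3, 1.0, 6.8]
width: 58.8
grasp_force: 29.2
t 7.8 local [  -0.3 -144.3   97.8] todo [ 1.3 -0.7  0.8] [0.001 0.    0.001] F [-2.3  1.   6.8] w 58.8 q [-0.33  0.47  1.98 -0.    0.68 -0.44]
```

The lid is gripped at its full diameter. Turning anticlockwise.

```bash

echo '[[0,0,0,0,0,-0.1],[0,0,0,0,0,-0.1],[0,0,0,0,0,-0.1],[0,0,0,0,0,-0.1],[0,0,0,0,0,-0.1]]' > next.json && python3 jog.py next.json
python3 -c "from workcell import ctrl;print(ctrl.get_obs()['moment'])"
echo '[[0,0,0,0,0,-0.1],[0,0,0,0,0,-0.1],[0,0,0,0,0,-0.1],[0,0,0,0,0,-0.1],[0,0,0,0,0,-0.1]]' > next.json && python3 jog.py next.json
echo '[[0,0,0,0,0,-0.1],[0,0,0,0,0,0],[0,0,0,0,0,0],[0,0,0,0,0,0]]' > next.json && python3 jog.py next.json
python3 -c "from workcell import ctrl;print(ctrl.get_obs()['moment'])"
python3 go.py -1 -143 97 0 1.1
python3 - <<'E'
from workcell import ctrl
import pickle
pickle.dump({n:ctrl.get_image(n) for n in("wrist","side")},open("d2.pkl","wb"))
E
```

```text
t: 8.22
ee_pos: [480.5, -151.5, 97.8]
orientation: [-1.45, -2.786, 0.001]
ft_force: [-4.9, -3.4, 9.1]
width: 58.5
grasp_force: 30.4
[-0.64270636  0.98654137 -0.67919769]
t: 8.63
ee_pos: [480.1, -152.0, 97.8]
orientation: [-0.715, -3.058, 0.002]
ft_force: [-8.4, -7.6, 11.9]
width: 59.3
grasp_force: 32.8
t: 8.97
ee_pos: [480.2, -152.0, 97.8]
orientation: [-0.565, -3.089, 0.002]
ft_force: [-6.4, -5.8, 10.2]
width: 58.8
grasp_force: 32.9
[-0.91014817  1.16824256  0.1853133 ]
t 8.97 local [  -1.5 -144.9   97.8] todo [0.4 1.9 0.8] [-0.002 -0.001  0.002] F [-6.4 -5.8 10.2] w 58.8 q [-0.33  0.47  1.98 -0.    0.69 -1.54]
```

```bash

echo '[[0,0,0,0,0,-0.06],[0,0,0,0,0,-0.06],[0,0,0,0,0,-0.06]]' > next.json && python3 jog.py next.json
python3 -c "from workcell import ctrl;print(ctrl.get_obs()['moment'])"
echo '[[0,0,0,0,0,-0.06],[0,0,0,0,0,-0.06],[0,0,0,0,0,0],[0,0,0,0,0,0],[0,0,0,0,0,0]]' > next.json && python3 jog.py next.json
echo '[[0,0,0,0,0,0],[0,0,0,0,0,0],[0,0,0,0,0,0],[0,0,0,0,0,0]]' > next.json && python3 jog.py next.json 86
echo '[[0,0,-0.4,0,0,0],[0,0,-0.8,0,0,0],[0,0,-0.8,0,0,0],[0,0,-0.8,0,0,0],[0,0,0,0,0,0]]' > next.json && python3 jog.py next.json
echo '[[0,0,-0.5,0,0,0.12],[0,0,0,0,0,0.12],[0,0,0,0,0,0.12],[0,0,0,0,0,0.12],[0,0,0,0,0,0.12]]' > next.json && python3 jog.py next.json
echo '[[0,0,0,0,0,0.12],[0,0,0,0,0,0.12],[0,0,0,0,0,0.12],[0,0,0,0,0,0.12],[0,0,0,0,0,0.12]]' > next.json && python3 jog.py next.json 
echo '[[0,0,0,0,0,0.1],[0,0,0,0,0,0.1],[0.8,0,0,0,0,0],[0.8,0,0,0,0,0],[0,0,0,0,0,0]]' > next.json && python3 jog.py next.json 
python3 go.py 0 -60 250
python3 - <<'E'
from workcell import ctrl
import pickle,cv2,numpy as np
d={n:ctrl.get_image(n) for n in("wrist","side")};pickle.dump(d,open("d3.pkl","wb"))
e=pickle.load(open("d1.pkl","rb"))
im=np.zeros((600,800,3),np.uint8)
for i,q in enumerate((e,d)):
    im[300*i:300*i+300,:400]=cv2.resize(q["wrist"]["img"][215:335,195:355],(400,300),interpolation=3)
    im[300*i:300*i+300,400:]=cv2.resize(q["side"]["img"][195:285,230:350],(400,300),interpolation=3)
cv2.imwrite("pics/m2.png",im[:,:,::-1])
E
```

```text
t: 9.32
ee_pos: [480.0, -152.3, 97.8]
orientation: [-0.284, -3.127, 0.002]
ft_force: [-9.3, -8.8, 10.9]
width: 59.3
grasp_force: 30.4
[-1.521071    1.372167   -0.64516299]
t: 9.73
ee_pos: [480.1, -152.4, 97.8]
orientation: [-0.098, -3.139, 0.003]
ft_force: [-8.0, -8.7, 10.2]
width: 59.1
grasp_force: 31.7
t: 10.07
ee_pos: [481.3, -151.1, 97.0]
orientation: [0.099, 3.14, -0.0]
ft_force: [-0.1, -0.2, -0.3]
width: 82.1
grasp_force: 0.0
t: 10.48
ee_pos: [485.0, -152.2, 244.0]
orientation: [0.098, 3.128, -0.005]
ft_force: [1.2, -0.9, 0.6]
width: 86.2
grasp_force: 0.0
t: 10.9
ee_pos: [481.0, -150.8, 261.5]
orientation: [-1.03, -2.968, -0.0]
ft_force: [-0.1, -0.9, 0.7]
width: 86.0
grasp_force: 0.0
t: 11.32
ee_pos: [480.9, -150.8, 261.3]
orientation: [-1.861, -2.53, 0.0]
ft_force: [0.3, -0.0, 0.3]
width: 85.6
grasp_force: 0.0
t: 11.73
ee_pos: [471.0, -67.0, 261.0]
orientation: [-2.093, -2.339, -0.0]
ft_force: [0.0, -0.2, -1.1]
width: 85.9
grasp_force: 0.0
t 11.73 local [ -1.5 -59.4 261. ] todo [-0.6  1.6 11. ] [-0.002 -0.002  0.004] F [ 0.  -0.2 -1.1] w 85.9 q [-0.17  0.18  1.93  0.    1.04 -0.28]
```

View pics/m2.png

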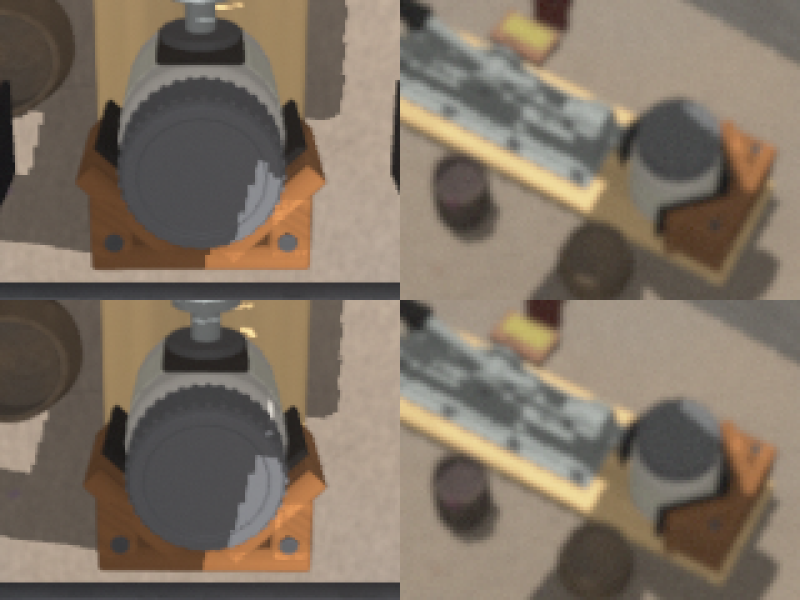

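The jar is clamped and the lid is in place, centred at (205,165) before and (207,468) after in the mosaic. The lid has no mark that shows its turn. To rule out finger slip I'll regrip and look for the lid's stop, which should come after about 0.2 rad more if nothing slipped.

```bash

echo '[[-0.8,0.02,0.2,0,0,0],[-0.8,0,0.8,0,0,0],[-0.08,0,0.8,0,0,0],[0,0,0.8,0,0,0],[0,0,0.48,0,0,0]]' > next.json && python3 jog.py next.json
echo '[[0,0,0.1,0,0,0],[0,0,0,0,0,0],[0,0,0,0,0,0]]' > next.json && python3 jog.py next.json
python3 go.py -1 -144.5 97
```

```text
t: 12.25
ee_pos: [479.8, -145.9, 115.0]
orientation: [-2.099, -2.334, 0.002]
ft_force: [-1.1, -0.1, 0.4]
width: 86.1
grasp_force: 0.0
t: 12.5
ee_pos: [482.0, -145.3, 114.1]
orientation: [2.098, 2.337, 0.0]
ft_force: [0.1, -0.8, -0.5]
width: 85.8
grasp_force: 0.0
t 12.5 local [   1.1 -138.4  114.1] todo [-6.1 -2.1 17.1] [0.001 0.    0.001] F [ 0.1 -0.8 -0.5] w 85.8 q [-0.32  0.44  1.98 -0.    0.72 -0.42]
```

```bash

echo '[[-0.12,-0.04,0.16,0,0,0],[0,0,0.17,0,0,0],[0,0,0,0,0,0],[0,0,0,0,0,0]]' > next.json && python3 jog.py next.json
python3 go.py -1 -144.5 97
echo '[[0,0,0,0,0,0],[0,0,0,0,0,0],[0,0,0,0,0,0],[0,0,0,0,0,0],[0,0,0,0,0,0]]' > next.json && python3 jog.py next.json 50
echo '[[0,0,0,0,0,0],[0,0,0,0,0,0],[0,0,0,0,0,0]]' > next.json && python3 jog.py next.json >/dev/null
m(){ python3 -c "from workcell import ctrl;o=ctrl.get_obs();print(o['moment'].round(2),o['ft_force'].round(1),o['qpos'][5].round(3))";}
m
echo '[[0,0,0,0,0,-0.06]]' > next.json && python3 jog.py next.json >/dev/null; m
echo '[[0,0,0,0,0,-0.06]]' > next.json && python3 jog.py next.json >/dev/null; m
echo '[[0,0,0,0,0,-0.06]]' > next.json && python3 jog.py next.json >/dev/null; m
echo '[[0,0,0,0,0,-0.06]]' > next.json && python3 jog.py next.json >/dev/null; m
echo '[[0,0,0,0,0,-0.06]]' > next.json && python3 jog.py next.json >/dev/null; m
echo '[[0,0,0,0,0,-0.06]]' > next.json && python3 jog.py next.json >/dev/null; m
```

```text
t: 12.83
ee_pos: [480.0, -150.8, 97.0]
orientation: [2.098, 2.338, 0.0]
ft_force: [-0.2, 0.5, 0.1]
width: 86.0
grasp_force: 0.0
t 12.83 local [  -1.6 -143.6   97. ] todo [-0.9  0.6  0. ] [0.    0.    0.001] F [-0.2  0.5  0.1] w 86.0 q [-0.33  0.47  1.98 -0.    0.68 -0.44]
t: 13.25
ee_pos: [480.9, -150.7, 97.1]
orientation: [2.097, 2.337, 0.002]
ft_force: [3.2, 0.4, -0.7]
width: 59.0
grasp_force: 27.6
[ 0.19 -0.68 -0.06] [ 4.3  2.3 -1. ] -0.436
[-0.24 -0.34 -0.95] [ 2.3 -0.2  2.6] -0.494
[-0.25 -0.2  -1.  ] [ 1.6 -1.5  2.9] -0.557
[-0.02 -0.11 -1.1 ] [1.6 0.3 4.8] -0.617
[-0.12 -0.02 -1.12] [ 0.7 -0.5  4.4] -0.677
[ 0.25  0.05 -1.05] [-0.5  1.8  5.6] -0.737
[-0.25  0.07 -0.87] [-0.4 -0.6  5.4] -0.797
```

Torque now jumps straight to about 1.05 N m, against 0.65 during the turning. So the fingers did not slip earlier, and the lid is now at or near its stop. I release, lift, unwind the turn and move to the +y end with the fingers closing.

```bash

echo '[[0,0,0,0,0,0],[0,0,0,0,0,0],[0,0,0,0,0,0],[0,0,0,0,0,0]]' > next.json && python3 jog.py next.json 86 
echo '[[0,0,-0.6,0,0,0],[0,0,-0.8,0,0,0],[0,0,-0.8,0,0,0.12],[0,0,-0.8,0,0,0.12],[0,0,-0.4,0,0,0.12]]' > next.json && python3 jog.py next.json
echo '[[0.8,0,0,0,0,0],[0.8,0,0,0,0,0],[0.8,0,0,0,0,0],[0.8,0,0,0,0,0],[0.8,0,0,0,0,0]]' > next.json && python3 jog.py next.json 0
echo '[[0.8,0,0,0,0,0],[0.8,0,0,0,0,0],[0.8,0,0,0,0,0],[0.8,0,0,0,0,0],[0.8,0,0,0,0,0]]' > next.json && python3 jog.py next.json
python3 go.py 0 250 180 0.785
```

```text
t: 14.33
ee_pos: [479.5, -150.6, 96.6]
orientation: [-1.646, -2.675, 0.001]
ft_force: [-0.5, -0.1, 0.2]
width: 81.9
grasp_force: 0.0
t: 14.75
ee_pos: [481.3, -151.1, 271.3]
orientation: [2.102, 2.328, 0.003]
ft_force: [0.7, -1.1, -0.2]
width: 85.7
grasp_force: 0.0
t: 15.17
ee_pos: [457.5, 49.7, 266.9]
orientation: [-2.1, -2.337, 0.0]
ft_force: [0.7, 0.0, 0.2]
width: 56.0
grasp_force: 0.0
t: 15.58
ee_pos: [436.0, 248.8, 266.8]
orientation: [2.099, 2.338, -0.001]
ft_force: [0.9, 0.4, 0.0]
width: 22.5
grasp_force: 0.0
t 15.58 local [ -2.7 258.4 266.8] todo [-8.3  2.7 86.8] [ 0.    -0.785  0.001] F [0.9 0.4 0. ] w 22.5 q [ 0.5   0.21  1.87 -0.    1.06  0.39]
```

Now tilt the tool by -0.785 about its y axis.

```bash

echo '[[0,0,0,0,-0.11,0],[0,0,0,0,-0.11,0],[0,0,0,0,-0.11,0],[0,0,0,0,-0.11,0],[0,0,0,0,-0.11,0]]' > next.json && python3 jog.py next.json
echo '[[0,0,0,0,-0.11,0],[0,0,0,0,-0.11,0],[0,0,0,0,0,0],[0,0,0,0,0,0],[0,0,0,0,0,0]]' > next.json && python3 jog.py next.json
python3 go.py 0 250 130 0.785
```

```text
t: 16.0
ee_pos: [437.0, 247.5, 267.5]
orientation: [1.792, 1.995, -0.508]
ft_force: [0.1, -0.2, -0.2]
width: 0.1
grasp_force: 0.0
t: 16.42
ee_pos: [436.8, 246.8, 266.8]
orientation: [1.662, 1.852, -0.671]
ft_force: [0.1, -0.1, 0.7]
width: 1.0
grasp_force: 0.0
t 16.42 local [ -2.  256.3 266.8] todo [ 90.4   2.1 102.8] [ 0.001 -0.018  0.001] F [ 0.1 -0.1  0.7] w 1.0 q [ 0.8   0.47  1.7  -0.56  1.53  0.88]
```

```bash

echo '[[0.46,0.02,0.5,0,-0.018,0],[0.46,0.02,0.52,0,0,0],[0.44,0,0.52,0,0,0],[0.44,0,0.52,0,0,0],[0,0,0,0,0,0]]' > next.json && python3 jog.py next.json
echo '[[0,0,0,0,0,0],[0,0,0,0,0,0]]' > next.json && python3 jog.py next.json 
python3 go.py 0 180 72 0.785
```

```text
t: 16.83
ee_pos: [438.0, 235.3, 126.7]
orientation: [1.65, 1.838, -0.694]
ft_force: [-1.1, 0.0, -0.3]
width: 0.4
grasp_force: 0.0
t: 17.0
ee_pos: [440.8, 238.6, 132.4]
orientation: [1.651, 1.837, -0.682]
ft_force: [0.1, 0.6, 0.2]
width: 0.6
grasp_force: 0.0
t 17.0 local [  1.  247.7 132.4] todo [-5.1 -1.1 90.6] [ 0.002  0.001 -0.001] F [0.1 0.6 0.2] w 0.6 q [ 0.79  0.67  1.76 -0.6   1.33  1.02]
```

Units first: shifts go in units of 50 mm. So 30 mm is 0.6, 29 mm is 0.58.

```bash

echo '[[-0.04,-0.02,0.6,0,0,0],[-0.04,0,0.6,0,0,0],[-0.02,0,0.58,0,0,0],[0,0,0,0,0,0],[0,0,0,0,0,0]]' > next.json && python3 jog.py next.json
python3 go.py 0 177 60 0.785
python3 - <<'E'
from workcell import ctrl
import pickle,cv2,numpy as np
d={n:ctrl.get_image(n) for n in("wrist","side")};pickle.dump(d,open("d4.pkl","wb"))
im=np.zeros((300,800,3),np.uint8)
im[:,:400]=cv2.resize(d["wrist"]["img"],(400,300));im[:,400:]=cv2.resize(d["side"]["img"][160:265,185:325],(400,300),interpolation=3)
cv2.imwrite("pics/m3.png",im[:,:,::-1])
E
```

```text
t: 17.42
ee_pos: [446.8, 172.0, 72.8]
orientation: [1.651, 1.836, -0.684]
ft_force: [0.1, 1.0, 0.5]
width: 0.4
grasp_force: 0.0
t 17.42 local [-1.000e-01  1.808e+02  7.280e+01] todo [ 6.4  0.1 11.8] [ 0.001  0.002 -0.002] F [0.1 1.  0.5] w 0.4 q [ 0.7   0.73  1.85 -0.69  1.17  1.08]
```

View pics/m3.png

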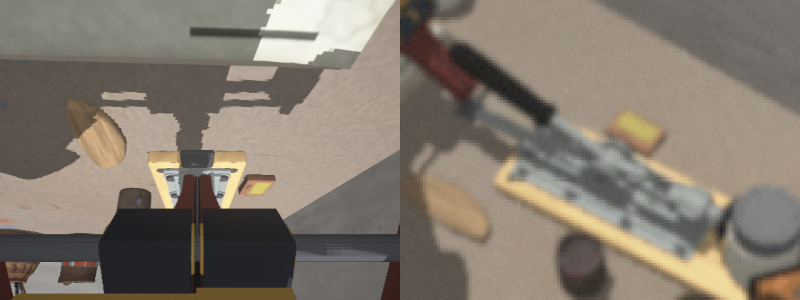

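The wrist view shows the closed fingers centred on the tab, at (197,158) in the mosaic. In the side view the fingertip is just above the tab at (470,100) and below the handle. I press down in small steps.

```bash

echo '[[0.08,0,0.08,0,0,0],[0.08,0,0.08,0,0,0],[0,0,0,0,0,0]]' > next.json && python3 jog.py next.json
echo '[[0.06,0,0.06,0,0,0],[0.06,0,0.06,0,0,0],[0,0,0,0,0,0]]' > next.json && python3 jog.py next.json
echo '[[0.04,0,0.04,0,0,0],[0.04,0,0.04,0,0,0],[0,0,0,0,0,0]]' > next.json && python3 jog.py next.json
python3 go.py 0 178 44 0.785
```

```text
t: 17.77
ee_pos: [446.3, 172.9, 59.6]
orientation: [1.648, 1.838, -0.684]
ft_force: [1.1, 0.5, 1.0]
width: 0.3
grasp_force: 0.7
t: 18.02
ee_pos: [446.3, 172.2, 51.2]
orientation: [1.648, 1.837, -0.685]
ft_force: [0.8, -0.3, 2.8]
width: 0.7
grasp_force: 1.4
t: 18.27
ee_pos: [446.0, 171.8, 45.4]
orientation: [1.648, 1.837, -0.686]
ft_force: [1.4, -0.2, 3.2]
width: 0.6
grasp_force: 1.3
t 18.27 local [ -0.9 180.7  45.4] todo [-1.   0.9  2.9] [0.001 0.003 0.001] F [ 1.4 -0.2  3.2] w 0.6 q [ 0.71  0.78  1.85 -0.7   1.14  1.11]
```

```bash

echo '[[0.04,0,0.04,0,0,0],[0.02,0,0.02,0,0,0],[0,0,0,0,0,0]]' > next.json && python3 jog.py next.json
echo '[[0.03,0,0.03,0,0,0],[0,0,0,0,0,0],[0,0,0,0,0,0]]' > next.json && python3 jog.py next.json
python3 - <<'E'
from workcell import ctrl
import pickle,cv2,numpy as np
d={n:ctrl.get_image(n) for n in("wrist","side")}
im=np.zeros((300,800,3),np.uint8)
im[:,:400]=cv2.resize(d["wrist"]["img"],(400,300));im[:,400:]=cv2.resize(d["side"]["img"][160:265,185:325],(400,300),interpolation=3)
cv2.imwrite("pics/m4.png",im[:,:,::-1])
E
```

```text
t: 18.52
ee_pos: [446.2, 171.6, 42.5]
orientation: [1.647, 1.835, -0.687]
ft_force: [0.0, 0.7, 14.1]
width: 0.6
grasp_force: 6.8
t: 18.77
ee_pos: [446.3, 171.5, 41.7]
orientation: [1.647, 1.833, -0.688]
ft_force: [-1.8, 1.7, 23.4]
width: 0.6
grasp_force: 11.6
```

View pics/m4.png

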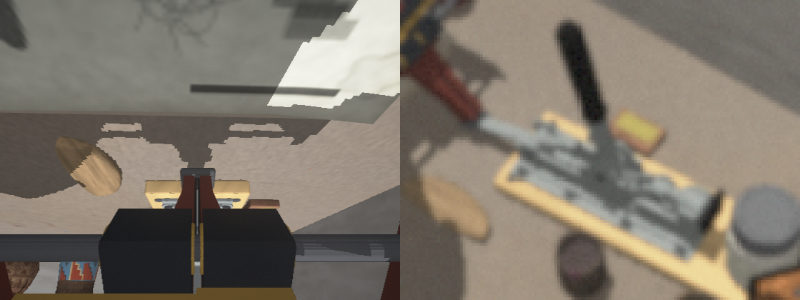

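The handle has sprung upright (grip top at (570,30)) and the pad at (712,205) is clear of the jar. I lift straight off the tab, back away and check the final state.

```bash

echo '[[-0.08,0,-0.08,0,0,0],[-0.16,0,-0.16,0,0,0],[-0.2,0,-0.3,0,0,0],[0,0,-0.6,0,0,0],[0,0,-0.8,0,0,0]]' > next.json && python3 jog.py next.json
echo '[[0,0,-0.8,0,0,0],[0,0,-0.8,0,0,0],[0,0,0,0,0,0],[0,0,0,0,0,0],[0,0,0,0,0,0]]' > next.json && python3 jog.py next.json
python3 - <<'E'
from workcell import ctrl
import pickle,cv2,numpy as np
d={n:ctrl.get_image(n) for n in("top","side")}
im=np.zeros((600,800,3),np.uint8)
im[:,:400]=cv2.resize(d["top"]["img"][165:265,180:360],(400,600)) if 0 else 0
im[:300,:]=cv2.resize(d["top"]["img"][165:265,165:365],(800,300)) if 0 else 0
im[:300,:540]=cv2.resize(d["top"]["img"][165:265,175:355],(540,300),interpolation=3);im[300:,:400]=cv2.resize(d["side"]["img"][180:285,195:335],(400,300),interpolation=3)
cv2.imwrite("pics/m5.png",im[:,:,::-1])
E
```

```text
t: 19.28
ee_pos: [438.7, 223.2, 123.2]
orientation: [1.65, 1.837, -0.692]
ft_force: [0.7, 0.5, -0.8]
width: 0.5
grasp_force: 0.0
t: 19.7
ee_pos: [433.5, 280.5, 179.2]
orientation: [1.648, 1.838, -0.687]
ft_force: [-0.1, -1.4, 0.7]
width: 0.7
grasp_force: 0.0
```

View pics/m5.png

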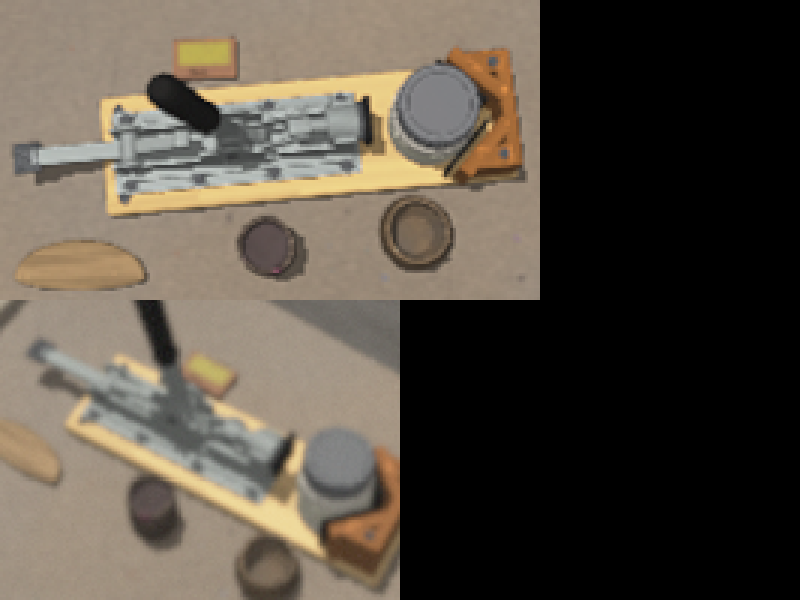

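The clamp is open, with the handle top at (183,100). The jar stands upright in the V-block with its lid on at (440,100), the bystanders are where they were, and the robot is clear. Handing in.

```bash
python3 -c "
from workcell import ctrl;print(ctrl.close_job())"
```

```text
the job is handed in; nothing more can be done
None
```

I clamped the jar, turned the lid at least about 1.4 rad (judged from tool rotation and torque, as the lid has no visible mark), released the clamp and handed the job in at about 20 s; the last pictures show the jar upright in the V-block with its lid on and the bystanders in place, but the hand-in gave no verdict.

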